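Lay out engine parts for reassembly

TASK

Lay the engine parts out on the bench for reassembly in one straight, evenly spaced row: lay the gear in the middle of the red mat with the black-sealed bearing centred on top of it, stand the piston half-way between the mat and the black finned cylinder, and stand the orange oil filter on the cylinder's other side, in line with the mat and the cylinder and as far from the cylinder's centre as the half-way point is. Close the cylinder's bore with the yellow cap, centred on top. Leave the red-sealed bearing where it is.

Things in the scene. Friction and masses are not known exactly. Their poses are not given: they have to be found in the camera images.
- gear_mid (a point): Steel gear wheel lying flat, 60 mm across the teeth, 16 mm thick, brass-coloured ring and dark bore on its face. The point is its centre, 8 mm above its underside; z is its axis, up. About 0.25 kg.
- bearing_mid (a point): Steel ball bearing with BLACK seal, lying flat, 47 mm outside diameter, 14 mm thick, brown bore. The point is its centre, 7 mm above its underside; z is its axis, up. About 0.11 kg.
- piston_mid (a point): Aluminium piston standing crown up, 46 mm diameter, 45 mm tall, three dark ring grooves near the top. The point is its centre, 22.5 mm above its foot; z is its axis, up. About 0.15 kg.
- filter_mid (a point): Orange oil filter canister standing upright, 58 mm diameter, 70 mm tall, steel fitting on top. The point is its centre, 35 mm above its foot; z is its axis, up. About 0.22 kg.
- cap_mid (a point): Yellow plastic bore cap, a plain thick disc lying flat, 66 mm diameter, 22 mm thick. The point is its centre, 11 mm above its underside; z is its axis, up. About 0.06 kg.
- spare_mid (a point): Spare steel ball bearing with RED seal, lying flat, 47 mm outside diameter, 14 mm thick; not part of the job. The point is its centre, 7 mm above its underside.
- mat: Round red mat fixed to the bench, 96 mm diameter, 3 mm thick. Origin: centre of its underside, on the bench top (z = 0).
- barrel: Black finned engine cylinder, fixed upright on the bench, 94 mm square, 80 mm tall, with a 48 mm bore open in the middle of its flat top. Origin: centre of its underside, on the bench top (z = 0), straight under the bore. It stands 260 mm from the mat, centre to centre, to the mat's left or right as seen from the robot.
Mind the look-alikes: they are no part of the job. Of the things like the mat, leave any that is grey; of the rest the larger one is meant.

How it is judged:
By the outcome, as a careful person would: the job done as asked, in the order asked, and still so for the second after the job is handed in, with the robot touching nothing.
It also fails if it takes over 120 s, if anything falls off the work surface, if the arm or the gripper's body presses on something with over 40 N, if the wrist force passes 120 N, or if a joint passes its speed limit or range.

ROBOT

A 6-joint arm with a two-finger parallel gripper is mounted at the origin on the work surface. World frame = base frame: x ahead of the robot, y to its left, z up, the work surface at z = 0. Lengths are in mm, angles in rad, forces in N, time in s.
With the tool pointing down it reaches from about 225 to 725 mm from the base axis. Payload 3.1 kg.
Tool frame: the origin (TCP) lies at the very end of the fingers, on their centre line; the grasp point (between the pads) lies manip.tcp_to_grasp behind it (manip.tcp_to_grasp is the distance from the TCP to the grasp point, in mm); z points along the fingers, x is the direction in which the jaws open and shut, and the axes are right-handed (so a half turn about z gives the same grasp; the last joint's range is limited). The gripper opens to 85 mm and grips with 20 to 120 N. Pads are 22 mm wide; open, the fingers measure 114 mm over their backs; the gripper's body (76 mm by 85 mm) begins 54 mm behind the grasp point. The pads swing forward as they close: fully open they stand 13 mm farther back than shut.
Start: joints at [-1.469, 0.048, 0.099, 1.622, 0, 1.443], TCP at [119.571, -511.195, 231.312] pointing down, gripper open.
Joint ranges: [-2.91, 2.91], [-0.99, 1.94], [-1.21, 1.42], [-2.12, 2.29], [-1.49, 1.47], [-3.14, 3.14]. Speed limits (rad/s): [2.79, 2.79, 3.14, 3.14, 3.14, 3.14].

INTERFACE

Orientations are given as a rotation vector (axis times angle).
In Python, from cell import manip gives the robot as it stands. The module is installed in compiled form; this text tells all that it offers.
- The arm moves only by the tool apply_moves, never from a script. Its argument "motion" is a list of rows, each a list of 7 numbers: the shift along the tool's x, y, z in m, then the turn, a rotation vector about the tool's x, y, z in degrees, then the closure, from -1 (fully open) to 1 (shut). A call has 1 to 8 rows; each row is the pose to reach, as a shift and turn from the pose measured when the call began, along the tool's axes at that moment; what a row does not reach only later rows make up. A row lasts 1/12 s, in which the tool goes at most 41.7 mm and 7.16 degrees, less where a joint would pass 70% of its speed; a pose out of reach is approached as far as the arm can. A call with a gripper value outside its range is refused whole. The fingers move at their own pace and stop on an object; "force" is the grip in N (left out, the last holds). Time passes only in rows, so rows that repeat a pose let the fingers close. It gives the time, the measured TCP pose, the force and the opening at its end, in the units of the state.
- manip.state(): the state, without advancing time (a new reading comes with each control period).
- manip.snapshot(name): name is "side" or "top" or "wrist"; returns a dict with "color" (400x640x3 uint8, red, green, blue), "z_map" (400x640 float32, mm along the optical axis (not along the pixel's ray), 0 where there is no reading), "fx", "fy", "cx", "cy" (pixels), "rvec" (rotation vector, rad) and "tvec" (3), from world to camera coordinates, as OpenCV has them. Camera axes: x right, y down, z forward; pixel columns grow to the right and rows downward; lengths in mm; the calibration is good to about 2 mm. A picture is of the moment at which its call begins.
- manip.sign_off(): hands the job in, once; it reports no verdict.
The state is a dict: "clock": time; "joint_pos": joint angles; "dq": joint speeds; "joint_efforts": joint torques, N m; "ee_pos": TCP position; "ee_rot": TCP orientation; "force": force on the tool from outside, world axes, zero at the start; "ft_torque": the same for the moment, N m; "width": finger opening in mm.
Only numpy, scipy, OpenCV 4.12 (cv2) and the standard library are available. Lean on these libraries where they do the work, as an engineer would, in place of code of your own. Each camera call takes 0.05 s, during which the arm holds its last target. There are 200 camera calls.

## Working session

There is one attempt and no reset: what is moved stays moved. The work goes in short steps, Python scripts to look and compute and a tool call to move; the robot and the scene stay as the last step left them, time stands still between calls to the robot, and variables do not carry over. Pictures are saved under pics/ and viewed, about 12 in all and at most 16, crops included, and the job is handed in when it is done.

Besides the shell and the picture viewer there is one more tool, called after ">>>" in YAML: its name, and indented under it one key for each argument. apply_moves: Moves the arm, as the interface text tells. Its arguments: {"type":"object","properties":{"motion":{"type":"array","items":{"type":"array","items":{"type":"number"}}},"force":{"type":"number"}},"required":["motion"]}

```bash
mkdir -p pics; cat > h.py <<'E'
import numpy as np, cv2, sys
from cell import manip
def snap(n):
    s=manip.snapshot(n); s['R']=cv2.Rodrigues(np.array(s['rvec'],float))[0]; s['t']=np.array(s['tvec'],float).ravel(); return s
def save(s,f,crop=None,k=1):
    im=s['color'][:,:,::-1]
    if crop: x0,y0,x1,y1=crop; im=im[y0:y1,x0:x1]
    cv2.imwrite('pics/'+f,cv2.resize(im,None,fx=k,fy=k,interpolation=cv2.INTER_CUBIC))
def onz(s,u,v,z):  # pixel ray meets plane z
    d=s['R'].T@np.array([(u-s['cx'])/s['fx'],(v-s['cy'])/s['fy'],1]); c=-s['R'].T@s['t']
    return c+d*(z-c[2])/d[2]
def cloud(s):
    v,u=np.mgrid[0:400,0:640]; z=s['z_map']
    P=np.stack([(u-s['cx'])/s['fx']*z,(v-s['cy'])/s['fy']*z,z],-1)
    W=(P-s['t'])@s['R']; W[z==0]=np.nan; return W
E
python3 - <<'E'
from h import *
np.set_printoptions(precision=2,suppress=True)
for n in ['top','side']:
    s=snap(n); save(s,n+'0.png'); print(n,-s['R'].T@s['t'],s['R'][2],s['fx'])
print(manip.state(), manip.tcp_to_grasp)
E
```

```text
top [ 443.82   16.36 1119.53] [ 0.09 -0.02 -1.  ] 448.68629680755475
side [104.46 542.48 730.79] [ 0.45 -0.57 -0.69] 401.43684873835855
{'clock': 0.1, 'joint_pos': array([-1.47,  0.05,  0.1 ,  1.62, -0.  ,  1.44]), 'dq': array([ 0., -0.,  0.,  0., -0.,  0.]), 'joint_efforts': array([  0.  , -33.98,  32.09,   0.02,  -0.  ,   0.  ]), 'ee_pos': array([ 119.5 , -510.62,  230.21]), 'ee_rot': array([-2.46,  1.95,  0.  ]), 'force': array([ 0.89, -0.59,  0.48]), 'ft_torque': array([-0.06, -0.01,  0.01]), 'width': 85.54241844713896} 18.700000000000003
```

View pics/top0.png

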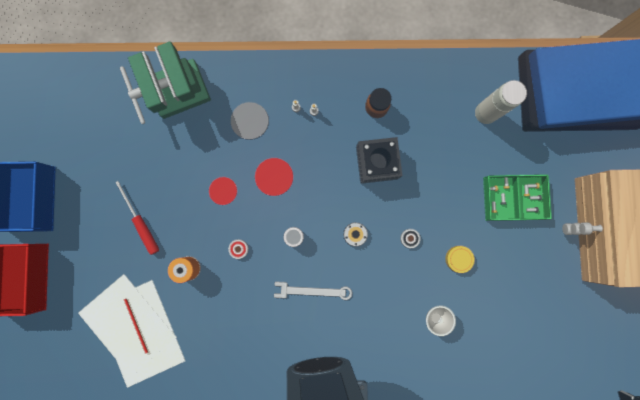

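View pics/side0.png

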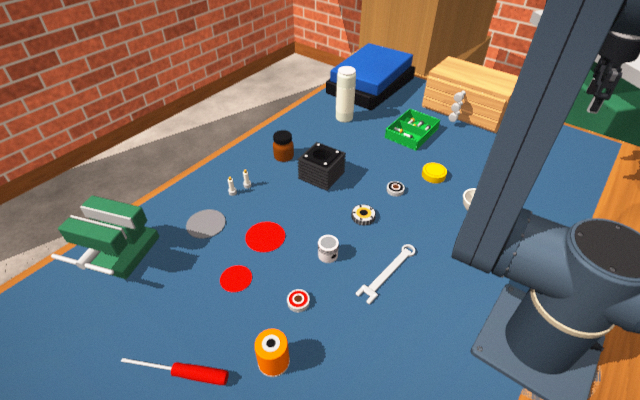

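Mat candidates in the top picture: grey (249,121), small red (223,191) and large red (274,177), which is the one meant. Bearings: red seal (238,249) is the spare, black seal (411,238) is the one meant. For the other parts: cylinder (379,160), gear (356,234), piston (293,237), filter (183,270), cap (461,260). I'll confirm in an enlarged crop.

```bash
python3 - <<'E'
from h import *
np.set_printoptions(precision=1,suppress=True)
s=snap('top'); save(s,'top1.png',(160,120,490,300),2.4)
W=cloud(s); hsv=cv2.cvtColor(s['color'],cv2.COLOR_RGB2HSV)
v,u=np.mgrid[0:400,0:640]
print('bench z', W[300,400],W[200,450],W[230,200])
for n,(cu,cv_,r,z0,z1) in dict(mat=(274,177,26,-9,9),small=(223,191,18,-9,9),gear=(356,234,22,9,30),brg=(411,238,17,7,30),piston=(293,237,20,30,70),filt=(183,270,26,60,90),cap=(461,260,22,14,40),spare=(238,249,17,7,30),barrel=(379,160,32,70,90)).items():
    m=(np.hypot(u-cu,v-cv_)<r)&(W[...,2]>z0)&(W[...,2]<z1)
    if n in('mat','small'): m&=(hsv[...,1]>150)&((hsv[...,0]<12)|(hsv[...,0]>168))
    P=W[m]; c,rad=cv2.minEnclosingCircle(P[:,:2].astype(np.float32)); 
    print(n,m.sum(),'mean',P.mean(0),'med z',np.median(P[:,2]),'minrect',cv2.minAreaRect(P[:,:2].astype(np.float32)),'circ',np.array(c),rad)
E
```

```text
bench z [ 282.5 -186.3   -1.4] [ 527.1 -320.7    1.1] [464.2 303.9   1.8]
mat 1049 mean [594.4 121.    2.8] med z 2.768830396928977 minrect ((594.4576416015625, 120.18264770507812), (88.92192840576172, 90.4359359741211), 0.7688665986061096) circ [594.6 121. ] 46.44886779785156
small 555 mean [561.2 248.3   2.8] med z 2.6323504374546 minrect ((561.1952514648438, 247.51873779296875), (63.228580474853516, 64.57910919189453), 0.7182923555374146) circ [561.2 247.9] 33.167076110839844
gear 453 mean [446.5 -77.9  16. ] med z 16.031961223174093 minrect ((446.693359375, -77.96841430664062), (57.70603561401367, 57.26176071166992), 70.7568588256836) circ [446.4 -77.9] 30.077362060546875
brg 286 mean [ 433.7 -212.9   13.9] med z 13.943860334587647 minrect ((434.16925048828125, -213.31210327148438), (45.891422271728516, 44.223777770996094), 88.95658111572266) circ [ 433.1 -212.5] 24.020479202270508
piston 293 mean [442.9  72.9  44.9] med z 44.97062094625208 minrect ((442.49169921875, 72.615478515625), (43.04331970214844, 42.778724670410156), 89.08428955078125) circ [443.2  73.2] 22.982824325561523
filt 513 mean [372.2 331.2  69.9] med z 70.09878570730821 minrect ((372.06610107421875, 332.0444030761719), (55.25105285644531, 56.21707534790039), 1.0795780420303345) circ [372.1 332.4] 28.8647518157959
cap 582 mean [ 380.6 -331.9   22.1] med z 22.031494566216203 minrect ((380.051513671875, -332.4281311035156), (64.70055389404297, 63.62363815307617), 32.992645263671875) circ [ 380.7 -332.8] 33.36964416503906
spare 295 mean [416.2 209.4  13.9] med z 13.988891411652174 minrect ((413.948974609375, 209.72030639648438), (46.90067672729492, 48.19972610473633), 86.90269470214844) circ [411.4 206.1] 29.312923431396484
barrel 1223 mean [ 622.9 -135.5   77. ] med z 77.7660678881078 minrect ((623.98876953125, -136.3772430419922), (94.46843719482422, 94.20101165771484), 5.525079250335693) circ [ 623.9 -135.4] 65.1542739868164
```

View pics/top1.png

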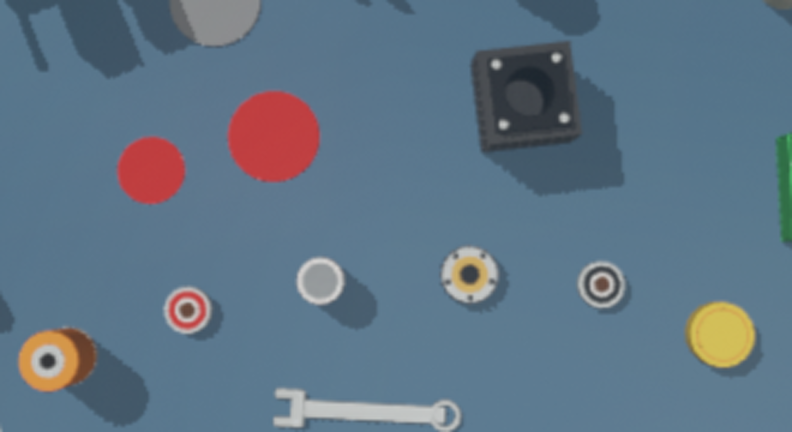

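The crop shows large red mat (274,136), barrel (527,95), piston (320,281), gear (469,274), black-sealed bearing (601,284), red-sealed spare (187,310), filter (48,360) and cap (721,334). That confirms the choices. Heights match the sizes given, and mat to barrel measures 259 mm against 260 mm.

Targets:
- **Mat:** (594.5,121)
- **Piston:** (609,-7.5)
- **Filter:** (639,-265)
- **Cap:** (624,-136)

I'll turn the jaws along world x and go over the gear.

>>> apply_moves:
  motion:
    - [-0.347, -0.417, 0, 0, 0, -76.85, -1]
    - [-0.347, -0.417, 0, 0, 0, -76.85, -1]
    - [-0.347, -0.417, 0, 0, 0, -76.85, -1]
    - [-0.347, -0.417, 0, 0, 0, -76.85, -1]
    - [-0.347, -0.417, 0, 0, 0, -76.85, -1]
    - [-0.347, -0.417, 0, 0, 0, -76.85, -1]
    - [-0.347, -0.417, 0, 0, 0, -76.85, -1]
    - [-0.347, -0.417, 0, 0, 0, -76.85, -1]
  force: 50

```text
clock: 0.82
ee_pos: [320.9, -243.3, 231.0]
ee_rot: [-3.096, 0.524, -0.0]
force: [0.8, -1.7, 0.5]
width: 85.3
```

>>> apply_moves:
  motion:
    - [0.064, -0.197, 0.13, 0, 0, -19.2, -1]
    - [0.064, -0.197, 0.13, 0, 0, -19.2, -1]
    - [0.064, -0.197, 0.13, 0, 0, -19.2, -1]
    - [0.064, -0.197, 0.13, 0, 0, -19.2, -1]
    - [0.064, -0.197, 0.13, 0, 0, -19.2, -1]
    - [0.064, -0.197, 0.13, 0, 0, -19.2, -1]
    - [0.064, -0.197, 0.13, 0, 0, -19.2, -1]
    - [0.064, -0.197, 0.13, 0, 0, -19.2, -1]

```text
clock: 1.48
ee_pos: [445.0, -76.2, 99.0]
ee_rot: [-3.139, -0.006, 0.007]
force: [-0.5, -0.1, -0.3]
width: 85.1
```

```bash
python3 - <<'E'
from h import *
np.set_printoptions(precision=2,suppress=True)
s=snap('wrist'); save(s,'w1.png'); print(manip.state()['ee_pos'],manip.state()['ee_rot'], -s['R'].T@s['t'], s['R'])
W=cloud(s); m=(W[...,2]>9)&(W[...,2]<25)&(np.hypot(W[...,0]-446,W[...,1]+78)<45); P=W[m]
print(m.sum(), P.mean(0), cv2.minEnclosingCircle(P[:,:2].astype(np.float32)))
E
```

```text
[445.61 -77.5  100.46] [-3.14 -0.    0.  ] [445.63 -10.69 242.33] [[ 1.    0.   -0.  ]
 [ 0.   -0.97  0.26]
 [-0.   -0.26 -0.97]]
4495 [447.27 -76.43  16.48] ((447.14495849609375, -77.82534790039062), 30.381202697753906)
```

View pics/w1.png

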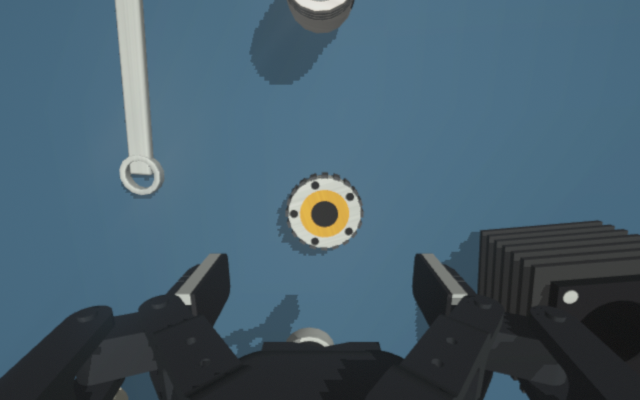

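The wrist view shows the gear at (325,214), centred between the jaws and agreeing with the top camera. I'll descend and grip.

>>> apply_moves:
  motion:
    - [0.001, 0, 0.04, 0, 0, 0, -1]
    - [0.001, 0, 0.075, 0, 0, 0, -1]
    - [0.001, 0, 0.095, 0, 0, 0, -1]
    - [0.001, 0, 0.102, 0, 0, 0, -1]
    - [0.001, 0, 0.102, 0, 0, 0, -1]
    - [0.001, 0, 0.102, 0, 0, 0, 1]
    - [0.001, 0, 0.102, 0, 0, 0, 1]
    - [0.001, 0, 0.102, 0, 0, 0, 1]

```text
clock: 2.2
ee_pos: [448.9, -78.6, 1.6]
ee_rot: [3.141, 0.001, 0.005]
force: [-1.9, -0.4, 3.9]
width: 57.9
```

>>> apply_moves:
  motion:
    - [0, 0, 0, 0, 0, 0, 1]
    - [0, 0, 0, 0, 0, 0, 1]
    - [0, 0, 0, 0, 0, 0, 1]
    - [0, 0, 0, 0, 0, 0, 1]
    - [0, 0, 0, 0, 0, 0, 1]

```text
clock: 2.62
ee_pos: [448.9, -78.5, 1.7]
ee_rot: [3.141, 0.001, 0.005]
force: [0.0, -0.3, -0.4]
width: 57.9
```

>>> apply_moves:
  motion:
    - [0, 0, -0.02, 0, 0, 0, 1]
    - [0.005, -0.006, -0.05, 0, 0, 0, 1]
    - [0.025, -0.034, -0.06, 0, 0, 0, 1]
    - [0.05, -0.068, -0.06, 0, 0, 0, 1]
    - [0.075, -0.102, -0.06, 0, 0, 0, 1]
    - [0.1, -0.136, -0.06, 0, 0, 0, 1]
    - [0.12, -0.165, -0.06, 0, 0, 0, 1]
    - [0.135, -0.186, -0.06, 0, 0, 0, 1]

```text
clock: 3.28
ee_pos: [584.7, 110.8, 61.3]
ee_rot: [-3.141, -0.005, -0.005]
force: [0.1, -0.6, -2.3]
width: 57.6
```

>>> apply_moves:
  motion:
    - [0, 0, 0, 0, 0, 0, 1]
    - [0, 0, 0, 0, 0, 0, 1]

```text
clock: 3.45
ee_pos: [584.6, 112.5, 60.2]
ee_rot: [-3.141, -0.01, -0.002]
force: [-0.2, 0.4, -1.5]
width: 58.1
```

```bash
python3 - <<'E'
from h import *
np.set_printoptions(precision=2,suppress=True)
st=manip.state(); print(st['ee_pos'],st['ee_rot'],st['width'],st['force'])
for n in ['top','wrist']:
    s=snap(n); W=cloud(s); save(s,n+'_2.png')
    hsv=cv2.cvtColor(s['color'],cv2.COLOR_RGB2HSV); h=hsv[...,0]
    y=(hsv[...,1]>110)&(h>12)&(h<30)&(np.hypot(W[...,0]-580,W[...,1]-110)<50)&(W[...,2]>40)
    r=(hsv[...,1]>130)&((h<8)|(h>170))&(np.hypot(W[...,0]-594,W[...,1]-121)<55)&(abs(W[...,2]-3)<8)
    for nm,m in (('gear ring',y),('mat',r)):
        if m.sum()>5: print(n,nm,m.sum(),W[m].mean(0),cv2.minEnclosingCircle(W[m][:,:2].astype(np.float32)))
E
```

```text
[584.59 112.47  60.17] [-3.14 -0.01 -0.  ] 58.09593245630086 [-0.17  0.38 -1.5 ]
top mat 121 [585.53  84.74   2.96] ((588.4989013671875, 92.67640686035156), 34.734901428222656)
wrist gear ring 3396 [584.09 112.86  75.14] ((584.0440673828125, 111.9496078491211), 19.120206832885742)
wrist mat 9247 [599.   139.32   3.51] ((595.3308715820312, 123.13501739501953), 47.784847259521484)
```

Gear held level. The wrist camera gives its centre as (584,112) with the TCP at (584.6,112.5), and the mat as (595.3,123.1) against (594.5,121) from the top camera. I'll aim at (595,122) and lower gently.

>>> apply_moves:
  motion:
    - [0.006, -0.005, 0.01, 0, 0, 0, 1]
    - [0.011, -0.0095, 0.025, 0, 0, 0, 1]
    - [0.011, -0.0095, 0.04, 0, 0, 0, 1]
    - [0.011, -0.0095, 0.048, 0, 0, 0, 1]
    - [0.011, -0.0095, 0.052, 0, 0, 0, 1]
    - [0.011, -0.0095, 0.054, 0, 0, 0, 1]
    - [0.011, -0.0095, 0.055, 0, 0, 0, 1]
    - [0.011, -0.0095, 0.055, 0, 0, 0, 1]

```text
clock: 4.22
ee_pos: [595.0, 119.6, 5.9]
ee_rot: [3.141, 0.004, 0.003]
force: [0.5, -0.1, -2.3]
width: 57.5
```

>>> apply_moves:
  motion:
    - [0, -0.001, 0.001, 0, 0, 0, 1]
    - [0, -0.001, 0.001, 0, 0, 0, 1]

```text
clock: 4.38
ee_pos: [595.8, 120.8, 5.9]
ee_rot: [-3.142, -0.004, -0.006]
force: [-0.0, 0.2, -2.8]
width: 57.7
```

```bash
cat >> h.py <<'E'
def ring(s,c,r,z0,z1,hue=None,smin=110):
    W=cloud(s); hsv=cv2.cvtColor(s['color'],cv2.COLOR_RGB2HSV); h=hsv[...,0].astype(int)
    m=(np.hypot(W[...,0]-c[0],W[...,1]-c[1])<r)&(W[...,2]>z0)&(W[...,2]<z1)
    if hue: m&=(((h-hue[0])%180)<=(hue[1]-hue[0])%180)&(hsv[...,1]>smin)
    P=W[m]
    if len(P)<5: return len(P)
    (x,y),rr=cv2.minEnclosingCircle(P[:,:2].astype(np.float32)); return len(P),P.mean(0).round(1),(round(x,1),round(y,1),round(rr,1))
E
python3 - <<'E'
from h import *
st=manip.state(); print(st['ee_pos'].round(2),st['width'],st['force'].round(1))
s=snap('wrist')
print(ring(s,(595,121),50,12,30,(12,30)), ring(s,(595,121),60,-6,12,(172,8),130))
E
```

```text
[595.78 120.81   5.93] 57.65785179381961 [-0.   0.2 -2.8]
(3390, array([596. , 122.5,  20.9]), (596.1, 121.8, 19.1)) (10247, array([594.7, 140.1,   3.5]), (595.4, 122.4, 48.0))
```

>>> apply_moves:
  motion:
    - [-0.0005, -0.0005, 0.001, 0, 0, 0, 1]
    - [-0.0005, -0.0005, 0.002, 0, 0, 0, 1]
    - [-0.0005, -0.0005, 0.002, 0, 0, 0, 1]

```text
clock: 4.68
ee_pos: [595.7, 121.5, 4.8]
ee_rot: [-3.141, -0.005, -0.007]
force: [-0.4, 1.2, 1.8]
width: 57.9
```

>>> apply_moves:
  motion:
    - [0, 0, 0, 0, 0, 0, 0]
    - [0, 0, 0, 0, 0, 0, -0.7]
    - [0, 0, 0, 0, 0, 0, -1]
    - [0, 0, 0, 0, 0, 0, -1]
    - [0, 0, 0, 0, 0, 0, -1]
    - [0, 0, -0.03, 0, 0, 0, -1]
    - [0, 0, -0.07, 0, 0, 0, -1]
    - [0, 0, -0.1, 0, 0, 0, -1]

```text
clock: 5.35
ee_pos: [595.0, 121.5, 106.4]
ee_rot: [-3.141, -0.005, -0.007]
force: [0.7, 0.4, 0.8]
width: 85.7
```

```bash
python3 - <<'E'
from h import *
st=manip.state(); print(st['ee_pos'].round(2),st['width'],st['force'].round(1))
s=snap('wrist')
print(ring(s,(595,121),50,12,30,(12,30)), ring(s,(595,121),60,-6,12,(172,8),130))
E
```

```text
[595.02 121.48 106.38] 85.70640459868581 [0.7 0.4 0.8]
(1243, array([596.2, 123.1,  19.7]), (596.2, 122.7, 18.7)) (5478, array([594.6, 128.4,   3.5]), (595.4, 122.4, 47.9))
```

>>> apply_moves:
  motion:
    - [-0.015, 0.03, 0, 0, 0, 0, -1]
    - [-0.033, 0.068, 0, 0, 0, 0, -1]
    - [-0.05, 0.105, 0, 0, 0, 0, -1]
    - [-0.068, 0.142, 0, 0, 0, 0, -1]
    - [-0.086, 0.179, 0, 0, 0, 0, -1]
    - [-0.104, 0.216, 0, 0, 0, 0, -1]
    - [-0.122, 0.253, 0, 0, 0, 0, -1]
    - [-0.14, 0.29, 0, 0, 0, 0, -1]

```text
clock: 6.07
ee_pos: [459.5, -170.1, 112.0]
ee_rot: [-3.141, -0.006, -0.029]
force: [0.3, -0.0, -0.5]
width: 85.5
```

>>> apply_moves:
  motion:
    - [-0.01, 0.022, 0, 0, 0, 0, -1]
    - [-0.019, 0.04, 0, 0, 0, 0, -1]
    - [-0.021, 0.044, 0, 0, 0, 0, -1]
    - [-0.021, 0.044, 0, 0, 0, 0, -1]

```text
clock: 6.4
ee_pos: [438.2, -215.3, 111.5]
ee_rot: [-3.141, -0.001, -0.03]
force: [-0.1, 0.5, 0.8]
width: 85.4
```

```bash
python3 - <<'E'
from h import *
st=manip.state(); print(st['ee_pos'].round(2),st['ee_rot'].round(3))
s=snap('wrist'); print(ring(s,(433,-213),35,8,25))
E
```

```text
[ 438.2  -215.25  111.55] [-3.141e+00 -1.000e-03 -3.000e-02]
(2532, array([ 434.4, -212.3,   14.7]), (434.4, -213.3, 23.4))
```

```bash
cat >> h.py <<'E'
from scipy.spatial.transform import Rotation as Ro
def go(x,y,z):
    st=manip.state(); R=Ro.from_rotvec(st['ee_rot']); T=Ro.from_rotvec([np.pi,0,0])
    print('at',st['ee_pos'].round(1),'F',st['force'].round(1),'w',round(st['width'],1),'t',st['clock'])
    print('shift m',(R.inv().apply(np.array([x,y,z])-st['ee_pos'])/1000).round(4),'turn deg',np.degrees((R.inv()*T).as_rotvec()).round(2))
E
python3 -c "
from h import *
go(434.4,-213.3,-1)"
```

```text
at [ 438.7 -214.2  111.5] F [-0.2  0.9 -0.1] w 85.4 t 6.45
shift m [-0.0064 -0.0008  0.1124] turn deg [-0.08 -1.09  0.13]
```

>>> apply_moves:
  motion:
    - [-0.006, -0.001, 0.04, 0, -1.1, 0, -1]
    - [-0.006, -0.001, 0.075, 0, -1.1, 0, -1]
    - [-0.006, -0.001, 0.1, 0, -1.1, 0, -1]
    - [-0.0065, -0.001, 0.11, 0, -1.1, 0, -1]
    - [-0.0065, -0.001, 0.1125, 0, -1.1, 0, -1]
    - [-0.0065, -0.001, 0.1125, 0, -1.1, 0, 0]
    - [-0.0065, -0.001, 0.1125, 0, -1.1, 0, 1]
    - [-0.0065, -0.001, 0.1125, 0, -1.1, 0, 1]

```text
clock: 7.12
ee_pos: [436.3, -214.0, 1.3]
ee_rot: [3.141, 0.004, 0.006]
force: [-0.4, 0.9, -0.0]
width: 51.9
```

>>> apply_moves:
  motion:
    - [0, 0, 0, 0, 0, 0, 1]
    - [0, 0, 0, 0, 0, 0, 1]
    - [0, 0, 0, 0, 0, 0, 1]
    - [0, 0, 0, 0, 0, 0, 1]

```text
clock: 7.45
ee_pos: [437.0, -214.5, 2.2]
ee_rot: [3.14, 0.004, 0.008]
force: [-0.4, 0.4, 1.6]
width: 44.5
```

```bash
python3 -c "
from h import *
go(590,110,75)"
```

```text
at [ 437.  -214.5    2.2] F [-0.4  0.4  1.6] w 44.5 t 7.45
shift m [ 0.1542 -0.3239 -0.0727] turn deg [ 0.11 -0.3   0.15]
```

>>> apply_moves:
  motion:
    - [0, 0, -0.02, 0, 0, 0, 1]
    - [0.008, -0.015, -0.05, 0, 0, 0, 1]
    - [0.022, -0.046, -0.07, 0, 0, 0, 1]
    - [0.038, -0.08, -0.075, 0, 0, 0, 1]
    - [0.054, -0.114, -0.075, 0, 0, 0, 1]
    - [0.07, -0.148, -0.075, 0, 0, 0, 1]
    - [0.086, -0.182, -0.075, 0, 0, 0, 1]
    - [0.102, -0.216, -0.075, 0, 0, 0, 1]

```text
clock: 8.12
ee_pos: [538.3, 3.6, 77.1]
ee_rot: [3.14, 0.004, 0.008]
force: [0.8, -0.7, -1.3]
width: 44.3
```

>>> apply_moves:
  motion:
    - [0.016, -0.034, 0, 0, 0, 0, 1]
    - [0.032, -0.068, 0, 0, 0, 0, 1]
    - [0.044, -0.09, 0, 0, 0, 0, 1]
    - [0.05, -0.103, 0, 0, 0, 0, 1]
    - [0.052, -0.107, 0, 0, 0, 0, 1]
    - [0.052, -0.107, 0, 0, 0, 0, 1]

```text
clock: 8.62
ee_pos: [589.8, 111.0, 76.6]
ee_rot: [3.139, 0.005, 0.006]
force: [-0.5, -0.0, -1.5]
width: 45.0
```

```bash
python3 - <<'E'
from h import *
go(596,122.5,40)
s=snap('wrist'); save(s,'w3.png'); 
print(ring(s,manip.state()['ee_pos'],30,70,100))
E
```

```text
at [589.8 111.   76.6] F [-0.5 -0.  -1.5] w 45.0 t 8.6167
shift m [ 0.0061 -0.0116  0.0366] turn deg [ 0.15 -0.22  0.2 ]
(8365, array([589.7, 114.5,  89. ]), (589.4, 115.7, 28.4))
```

View pics/w3.png

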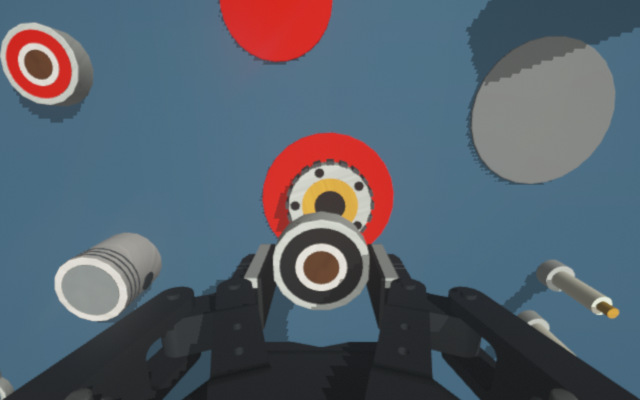

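The bearing is held level with its bore at (321,267). The gear bore is at (330,206) on the mat.

```bash
python3 - <<'E'
from h import *
s=snap('wrist'); W=cloud(s); h=cv2.cvtColor(s['color'],cv2.COLOR_RGB2HSV)
st=manip.state(); print(onz(s,321,267,87), 'gear bore',onz(s,330,206,18))
v,u=np.mgrid[0:400,0:640]; m=(np.hypot(u-321,v-267)<26)&(h[...,1]>70)&(h[...,0]<20)
print(m.sum(), np.nanmean(W[m],0).round(1), u[m].mean(),v[m].mean())
E
```

```text
[589.79817577 109.77152791  87.        ] gear bore [596.2340633  120.79908984  18.        ]
881 [589.7 111.   89.7] 320.9216799091941 267.20431328036324
```

>>> apply_moves:
  motion:
    - [0.003, -0.006, 0.005, 0, 0, 0, 1]
    - [0.0065, -0.0115, 0.015, 0, 0, 0, 1]
    - [0.0065, -0.0115, 0.03, 0, 0, 0, 1]
    - [0.0065, -0.0115, 0.042, 0, 0, 0, 1]
    - [0.0065, -0.0115, 0.048, 0, 0, 0, 1]
    - [0.0065, -0.0115, 0.05, 0, 0, 0, 1]
    - [0.0065, -0.0115, 0.05, 0, 0, 0, 1]

```text
clock: 9.3
ee_pos: [595.0, 120.4, 25.4]
ee_rot: [3.138, 0.001, 0.002]
force: [0.5, 0.2, -1.9]
width: 44.5
```

```bash
python3 - <<'E'
from h import *
s=snap('wrist'); W=cloud(s); h=cv2.cvtColor(s['color'],cv2.COLOR_RGB2HSV)
go(596.2,122.5,21.5)
v,u=np.mgrid[0:400,0:640]; m=(np.hypot(u-321,v-267)<26)&(h[...,1]>70)&(h[...,0]<20)
print(m.sum(), np.nanmean(W[m],0).round(1), u[m].mean(),v[m].mean())
print(ring(s,(596,122),34,14,24), ring(s,(595,121),60,-6,12,(172,8),130))
E
```

```text
at [595.7 120.6  26.4] F [-0.5  0.1 -1.7] w 44.6 t 9.35
shift m [ 0.0004 -0.0019  0.0049] turn deg [ 0.18 -0.17  0.05]
881 [595.3 121.4  38.4] 320.91259931895576 267.2156640181612
(2365, array([596.7, 141.3,  19.2]), (596.0, 124.8, 29.9)) (7887, array([594.8, 143.7,   3.5]), (595.4, 122.5, 47.9))
```

>>> apply_moves:
  motion:
    - [0.0005, -0.001, 0.002, 0, 0, 0, 1]
    - [0.0008, -0.0013, 0.004, 0, 0, 0, 1]
    - [0.0008, -0.0013, 0.005, 0, 0, 0, 1]
    - [0.0008, -0.0013, 0.0055, 0, 0, 0, 1]
    - [0.0008, -0.0013, 0.0055, 0, 0, 0, 1]

```text
clock: 9.77
ee_pos: [596.8, 121.9, 21.2]
ee_rot: [3.139, 0.001, 0.005]
force: [0.3, 0.3, -1.5]
width: 44.9
```

```bash
python3 - <<'E'
from h import *
s=snap('wrist'); W=cloud(s); h=cv2.cvtColor(s['color'],cv2.COLOR_RGB2HSV)
go(596.2,122.5,21.5)
v,u=np.mgrid[0:400,0:640]; m=(np.hypot(u-321,v-267)<26)&(h[...,1]>70)&(h[...,0]<20)
print(m.sum(), np.nanmean(W[m],0).round(1), u[m].mean(),v[m].mean())
E
```

```text
at [596.8 121.9  21.2] F [ 0.3  0.  -0.5] w 45.0 t 9.8167
shift m [-0.0006 -0.0006 -0.0003] turn deg [ 0.17 -0.2   0.05]
882 [597.1 122.9  34.2] 320.8673469387755 267.218820861678
```

>>> apply_moves:
  motion:
    - [-0.0007, 0, 0.0005, 0, 0, 0, 1]
    - [-0.0007, 0, 0.001, 0, 0, 0, 1]
    - [-0.0007, 0, 0.001, 0, 0, 0, 1]

```text
clock: 10.07
ee_pos: [596.8, 121.9, 21.2]
ee_rot: [3.139, 0.001, 0.008]
force: [0.6, -0.2, 1.8]
width: 44.7
```

>>> apply_moves:
  motion:
    - [0, 0, 0, 0, 0, 0, 0.2]
    - [0, 0, 0, 0, 0, 0, -0.4]
    - [0, 0, 0, 0, 0, 0, -1]
    - [0, 0, 0, 0, 0, 0, -1]
    - [0, 0, 0, 0, 0, 0, -1]
    - [0, 0, -0.03, 0, 0, 0, -1]
    - [0, 0, -0.07, 0, 0, 0, -1]
    - [0, 0, -0.1, 0, 0, 0, -1]

```text
clock: 10.73
ee_pos: [595.9, 122.2, 122.6]
ee_rot: [3.139, 0.001, 0.007]
force: [1.2, 0.3, 0.7]
width: 85.5
```

```bash
python3 - <<'E'
from h import *
go(443,73,100)
s=snap('wrist'); W=cloud(s); save(s,'w4.png',(200,100,440,280),3)
print('brg',ring(s,(596,122),40,27,45),'gear',ring(s,(596,122),45,12,24),'mat',ring(s,(595,121),60,-6,12,(172,8),130))
E
```

```text
at [595.9 122.2 122.6] F [1.2 0.3 0.7] w 85.5 t 10.7333
shift m [-0.1531  0.049   0.0221] turn deg [ 0.17 -0.26  0.05]
brg (2668, array([596.8, 123.8,  33.7]), (596.6, 122.8, 23.5)) gear (1133, array([593.5, 132.2,  19.2]), (595.9, 122.2, 30.5)) mat (4882, array([594.7, 128.2,   3.5]), (595.4, 122.5, 47.8))
```

View pics/w4.png

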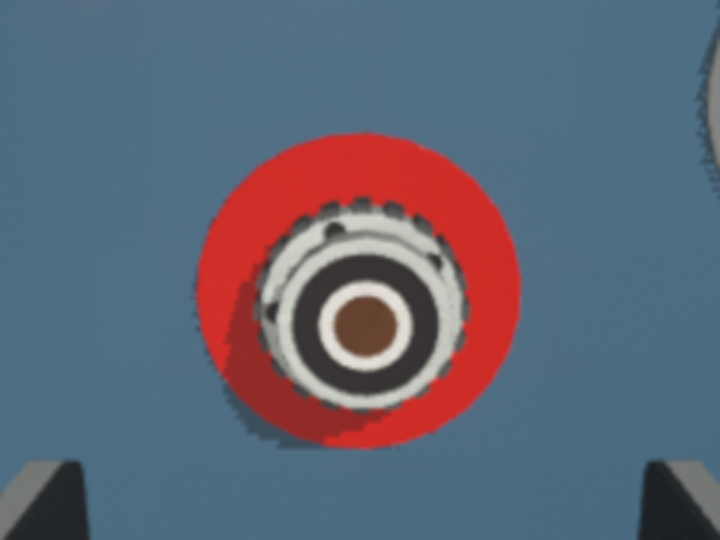

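The crop shows the bearing (365,325) on the gear on the mat. The fits agree within about 1 mm of centre. Next the piston.

>>> apply_moves:
  motion:
    - [-0.025, 0.008, 0, 0, 0, 0, -1]
    - [-0.06, 0.019, 0, 0, 0, 0, -1]
    - [-0.095, 0.03, 0, 0, 0, 0, -1]
    - [-0.13, 0.041, 0, 0, 0, 0, -1]
    - [-0.149, 0.048, 0, 0, 0, 0, -1]
    - [-0.153, 0.049, 0, 0, 0, 0, -1]
    - [-0.153, 0.049, 0, 0, 0, 0, -1]

```text
clock: 11.37
ee_pos: [446.8, 73.4, 128.5]
ee_rot: [3.14, 0.001, 0.029]
force: [0.6, -0.2, 0.8]
width: 85.2
```

```bash
python3 - <<'E'
from h import *
s=snap('wrist'); print(ring(s,(443,73),35,38,55))
go(443,73,9)
E
```

```text
(2730, array([443.9,  75. ,  45.6]), (443.9, 73.8, 23.2))
at [448.   73.6 128.7] F [0.5 0.7 0.2] w 85.2 t 11.4167
shift m [-0.0073  0.0004  0.1196] turn deg [ 0.09 -1.13  0.03]
```

>>> apply_moves:
  motion:
    - [-0.0063, 0, 0.035, 0, -1.1, 0, -1]
    - [-0.0063, 0, 0.07, 0, -1.1, 0, -1]
    - [-0.0063, 0, 0.1, 0, -1.1, 0, -1]
    - [-0.0063, 0, 0.116, 0, -1.1, 0, -1]
    - [-0.0063, 0, 0.12, 0, -1.1, 0, -1]
    - [-0.0063, 0, 0.12, 0, -1.1, 0, 0]
    - [-0.0063, 0, 0.12, 0, -1.1, 0, 1]
    - [-0.0063, 0, 0.12, 0, -1.1, 0, 1]

```text
clock: 12.08
ee_pos: [446.4, 73.5, 10.5]
ee_rot: [3.14, 0.001, 0.007]
force: [0.3, -0.7, -0.2]
width: 51.7
```

>>> apply_moves:
  motion:
    - [0, 0, 0, 0, 0, 0, 1]
    - [0, 0, 0, 0, 0, 0, 1]
    - [0, 0, 0, 0, 0, 0, 1]
    - [0, 0, 0, 0, 0, 0, 1]

```text
clock: 12.42
ee_pos: [447.2, 73.5, 11.3]
ee_rot: [3.14, 0.001, 0.01]
force: [-0.1, 0.2, 1.2]
width: 45.0
```

```bash
python3 - <<'E'
from h import *
go(605,-7,60)
E
```

```text
at [447.2  73.5  11.3] F [-0.1  0.2  1.2] w 45.0 t 12.4167
shift m [ 0.1581  0.0807 -0.0476] turn deg [ 0.08 -0.35  0.04]
```

>>> apply_moves:
  motion:
    - [0, 0, -0.02, 0, 0, 0, 1]
    - [0.015, 0.008, -0.045, 0, 0, 0, 1]
    - [0.042, 0.022, -0.05, 0, 0, 0, 1]
    - [0.074, 0.038, -0.05, 0, 0, 0, 1]
    - [0.106, 0.054, -0.05, 0, 0, 0, 1]
    - [0.135, 0.069, -0.05, 0, 0, 0, 1]
    - [0.153, 0.078, -0.05, 0, 0, 0, 1]
    - [0.159, 0.0807, -0.05, 0, -0.3, 0, 1]

```text
clock: 13.08
ee_pos: [608.7, -9.1, 62.2]
ee_rot: [3.139, -0.002, 0.005]
force: [-0.7, -0.2, -0.9]
width: 44.4
```

>>> apply_moves:
  motion:
    - [0, 0, 0, 0, 0, 0, 1]
    - [0, 0, 0, 0, 0, 0, 1]

```text
clock: 13.25
ee_pos: [608.8, -9.6, 61.6]
ee_rot: [3.139, -0.003, 0.004]
force: [0.1, 1.2, -2.2]
width: 44.8
```

```bash
python3 - <<'E'
from h import *
go(609,-7,12)
s=snap('wrist'); e=manip.state()['ee_pos']; save(s,'w5.png'); print(ring(s,e,32,88,110))
W=cloud(s); P=W[(W[...,2]>74)&(W[...,2]<86)&(np.hypot(W[...,0]-624,W[...,1]+136)<75)]
print(len(P)); 
if len(P)>5: print(cv2.minAreaRect(P[:,:2].astype(np.float32)))
E
```

```text
at [608.8  -9.6  61.6] F [ 0.1  1.2 -2.2] w 44.8 t 13.25
shift m [ 0.0001 -0.0027  0.0496] turn deg [ 0.14 -0.13 -0.13]
(11487, array([608.8,  -6.5,  96.2]), (607.5, -2.1, 30.9))
0
```

View pics/w5.png

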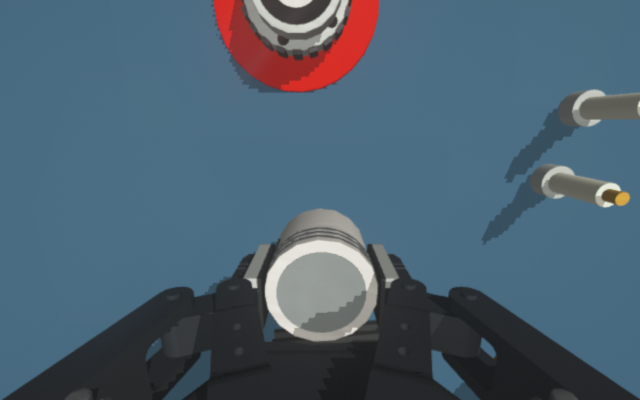

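The piston is held upright with its crown centred at about (321,287), and the gear stack is on the mat above.

```bash
python3 - <<'E'
from h import *
s=snap('wrist'); W=cloud(s); v,u=np.mgrid[0:400,0:640]
m=(np.hypot(u-321,v-287)<40); print(np.nanmedian(W[m][:,2]))
z=np.nanmedian(W[m][:,2]); print(onz(s,321.3,287,z))
P=W[(np.hypot(u-321,v-287)<62)&(abs(W[...,2]-z)<1.2)&(abs(W[...,0]-608.8)<23.5)]; print(len(P),P.min(0),P.max(0),cv2.minAreaRect(P[:,:2].astype(np.float32)))
E
```

```text
96.06903077917656
[608.51028047  -5.87181696  96.06903078]
8713 [585.31336962 -31.63318144  94.86976557] [631.7981924   14.27759497  97.26644961] ((607.95654296875, -8.795732498168945), (45.891361236572266, 46.4605712890625), 86.5483627319336)
```

>>> apply_moves:
  motion:
    - [0.001, -0.002, 0.012, 0, 0, 0, 1]
    - [0.0015, -0.0025, 0.027, 0, 0, 0, 1]
    - [0.0015, -0.0025, 0.039, 0, 0, 0, 1]
    - [0.0015, -0.0025, 0.045, 0, 0, 0, 1]
    - [0.0015, -0.0025, 0.047, 0, 0, 0, 1]
    - [0.0015, -0.0025, 0.048, 0, 0, 0, 1]
    - [0.0015, -0.0025, 0.049, 0, 0, 0, 1]
    - [0.0015, -0.0025, 0.049, 0, 0, 0, 1]

```text
clock: 14.02
ee_pos: [609.9, -6.4, 13.4]
ee_rot: [3.139, -0.002, 0.005]
force: [-0.0, -0.7, -1.4]
width: 45.0
```

```bash
python3 - <<'E'
from h import *
go(610,-7.2,11)
s=snap('wrist'); W=cloud(s); v,u=np.mgrid[0:400,0:640]
z=np.nanmedian(W[np.hypot(u-321,v-287)<40][:,2])
P=W[(np.hypot(u-321,v-287)<62)&(abs(W[...,2]-z)<1.2)&(abs(W[...,0]-610)<23.5)]; print(z,len(P),P.min(0),P.max(0),cv2.minAreaRect(P[:,:2].astype(np.float32)))
E
```

```text
at [609.9  -6.4  13.4] F [-0.  -0.7 -1.4] w 45.0 t 14.0167
shift m [0.0001 0.0008 0.0024] turn deg [ 0.12 -0.17 -0.07]
47.8000677660475 8719 [586.97792938 -28.94418363  46.60162431] [633.32384774  16.81946473  48.99898601] ((610.294677734375, -6.024600982666016), (46.34518814086914, 45.73152160644531), 0.8321701288223267)
```

>>> apply_moves:
  motion:
    - [0, 0, 0.001, 0, 0, 0, 1]
    - [0, 0, 0.002, 0, 0, 0, 1]
    - [0, 0, 0.003, 0, 0, 0, 1]
    - [0, 0, 0.003, 0, 0, 0, 1]

```text
clock: 14.4
ee_pos: [610.6, -6.5, 11.3]
ee_rot: [3.139, -0.002, 0.007]
force: [0.3, 0.4, 1.9]
width: 44.5
```

>>> apply_moves:
  motion:
    - [0, 0, 0, 0, 0, 0, 0.2]
    - [0, 0, 0, 0, 0, 0, -0.4]
    - [0, 0, 0, 0, 0, 0, -1]
    - [0, 0, 0, 0, 0, 0, -1]
    - [0, 0, 0, 0, 0, 0, -1]
    - [0, 0, -0.03, 0, 0, 0, -1]
    - [0, 0, -0.07, 0, 0, 0, -1]
    - [0, 0, -0.11, 0, 0, 0, -1]

```text
clock: 15.07
ee_pos: [608.3, -6.1, 120.5]
ee_rot: [3.14, -0.002, -0.0]
force: [1.5, -0.1, 0.5]
width: 85.3
```

```bash
python3 - <<'E'
from h import *
go(372,332,140)
s=snap('wrist'); print(ring(s,(610,-7),35,38,55))
E
```

```text
at [608.3  -6.1 120.5] F [ 1.5 -0.1  0.5] w 85.3 t 15.0667
shift m [-0.2367 -0.3377 -0.0201] turn deg [ 0.1   0.01 -0.07]
(2897, array([610.8,  -5.2,  45.5]), (610.9, -6.2, 23.1))
```

>>> apply_moves:
  motion:
    - [-0.015, -0.021, -0.01, 0, 0, 0, -1]
    - [-0.035, -0.05, -0.02, 0, 0, 0, -1]
    - [-0.057, -0.081, -0.02, 0, 0, 0, -1]
    - [-0.079, -0.113, -0.02, 0, 0, 0, -1]
    - [-0.101, -0.144, -0.02, 0, 0, 0, -1]
    - [-0.123, -0.176, -0.02, 0, 0, 0, -1]
    - [-0.145, -0.207, -0.02, 0, 0, 0, -1]
    - [-0.167, -0.238, -0.02, 0, 0, 0, -1]

```text
clock: 15.78
ee_pos: [446.1, 232.9, 148.7]
ee_rot: [3.138, -0.002, 0.03]
force: [0.1, -0.2, -0.7]
width: 85.5
```

>>> apply_moves:
  motion:
    - [-0.02, -0.029, 0, 0, 0, 0, -1]
    - [-0.042, -0.06, 0, 0, 0, 0, -1]
    - [-0.06, -0.087, 0, 0, 0, 0, -1]
    - [-0.068, -0.1, 0, 0, 0, 0, -1]
    - [-0.068, -0.1, 0, 0, 0, 0, -1]
    - [-0.068, -0.1, 0, 0, 0, 0, -1]

```text
clock: 16.28
ee_pos: [377.9, 333.5, 147.1]
ee_rot: [3.138, 0.001, 0.03]
force: [0.7, 0.3, -0.2]
width: 85.5
```

```bash
python3 - <<'E'
from h import *
s=snap('wrist'); print(ring(s,(372,332),45,62,80), ring(s,(372,332),45,62,80,(5,20)))
go(372,332,15)
E
```

```text
(4427, array([372.6, 335.4,  70.6]), (372.7, 333.9, 28.8)) (3094, array([372.6, 336. ,  70.2]), (372.7, 334.0, 28.8))
at [378.4 332.8 147.1] F [-0.6 -0.4 -0.3] w 85.7 t 16.3333
shift m [-0.009   0.0003  0.1319] turn deg [ 0.23 -1.11 -0.05]
```

>>> apply_moves:
  motion:
    - [-0.008, -0.001, 0.03, 0, -1.1, 0, -1]
    - [-0.009, -0.001, 0.06, 0, -1.1, 0, -1]
    - [-0.009, -0.001, 0.09, 0, -1.1, 0, -1]
    - [-0.009, -0.001, 0.115, 0, -1.1, 0, -1]
    - [-0.009, -0.001, 0.129, 0, -1.1, 0, -1]
    - [-0.009, -0.001, 0.132, 0, -1.1, 0, -1]
    - [-0.009, -0.001, 0.132, 0, -1.1, 0, 0]
    - [-0.009, -0.001, 0.132, 0, -1.1, 0, 1]

```text
clock: 17.0
ee_pos: [373.2, 333.1, 15.9]
ee_rot: [3.138, -0.004, 0.002]
force: [0.2, 0.2, -0.2]
width: 63.8
```

>>> apply_moves:
  motion:
    - [0, 0, 0, 0, 0, 0, 1]
    - [0, 0, 0, 0, 0, 0, 1]
    - [0, 0, 0, 0, 0, 0, 1]
    - [0, 0, 0, 0, 0, 0, 1]

```text
clock: 17.33
ee_pos: [374.1, 333.5, 17.0]
ee_rot: [3.139, -0.004, 0.006]
force: [0.7, -0.2, 2.0]
width: 57.1
```

```bash
python3 - <<'E'
from h import *
go(460,-265,145)
go(639,-265,145)
E
```

```text
at [374.1 333.5  17. ] F [ 0.7 -0.2  2. ] w 57.1 t 17.3333
shift m [ 0.0878  0.5986 -0.1263] turn deg [ 0.13 -0.21 -0.14]
at [374.1 333.5  17. ] F [ 0.7 -0.2  2. ] w 57.1 t 17.3333
shift m [ 0.2668  0.5982 -0.1256] turn deg [ 0.13 -0.21 -0.14]
```

>>> apply_moves:
  motion:
    - [0, 0, -0.02, 0, 0, 0, 1]
    - [0.002, 0.015, -0.05, 0, 0, 0, 1]
    - [0.007, 0.045, -0.07, 0, 0, 0, 1]
    - [0.013, 0.08, -0.07, 0, 0, 0, 1]
    - [0.019, 0.115, -0.07, 0, 0, 0, 1]
    - [0.025, 0.15, -0.07, 0, 0, 0, 1]
    - [0.031, 0.185, -0.07, 0, 0, 0, 1]
    - [0.037, 0.22, -0.07, 0, 0, 0, 1]

```text
clock: 18.0
ee_pos: [410.3, 112.2, 87.9]
ee_rot: [3.139, -0.002, 0.007]
force: [0.9, -0.6, -1.2]
width: 57.0
```

>>> apply_moves:
  motion:
    - [0.006, 0.035, 0, 0, 0, 0, 1]
    - [0.012, 0.07, 0, 0, 0, 0, 1]
    - [0.018, 0.105, 0, 0, 0, 0, 1]
    - [0.024, 0.14, 0, 0, 0, 0, 1]
    - [0.03, 0.175, 0, 0, 0, 0, 1]
    - [0.036, 0.21, 0, 0, 0, 0, 1]
    - [0.042, 0.245, 0, 0, 0, 0, 1]
    - [0.048, 0.28, 0, 0, 0, 0, 1]

```text
clock: 18.67
ee_pos: [457.7, -169.6, 88.7]
ee_rot: [3.139, -0.003, 0.007]
force: [1.2, -0.6, -1.5]
width: 57.0
```

```bash
python3 - <<'E'
from h import *
go(480,-265,90)
go(639,-265,90)
E
```

```text
at [ 457.7 -169.6   88.7] F [ 1.2 -0.6 -1.5] w 57.0 t 18.6667
shift m [ 0.0225  0.0954 -0.001 ] turn deg [ 0.13 -0.26 -0.09]
at [ 457.7 -169.6   88.7] F [ 1.2 -0.6 -1.5] w 57.0 t 18.6667
shift m [ 0.1815  0.0951 -0.0002] turn deg [ 0.13 -0.26 -0.09]
```

>>> apply_moves:
  motion:
    - [0.005, 0.03, 0, 0, 0, 0, 1]
    - [0.013, 0.06, 0, 0, 0, 0, 1]
    - [0.028, 0.085, 0, 0, 0, 0, 1]
    - [0.055, 0.095, 0, 0, 0, 0, 1]
    - [0.085, 0.095, 0, 0, 0, 0, 1]
    - [0.115, 0.095, 0, 0, 0, 0, 1]
    - [0.14, 0.095, 0, 0, 0, 0, 1]
    - [0.16, 0.095, 0, 0, 0, 0, 1]

```text
clock: 19.33
ee_pos: [619.3, -264.7, 89.0]
ee_rot: [3.14, -0.002, 0.007]
force: [-0.9, 0.4, -1.4]
width: 57.5
```

>>> apply_moves:
  motion:
    - [0.012, 0, 0, 0, 0, 0, 1]
    - [0.018, 0, 0, 0, 0, 0, 1]
    - [0.02, 0, 0, 0, 0, 0, 1]
    - [0.02, 0, 0, 0, 0, 0, 1]

```text
clock: 19.67
ee_pos: [639.0, -264.4, 88.6]
ee_rot: [3.14, -0.001, 0.005]
force: [0.4, -0.1, -1.0]
width: 57.1
```

```bash
python3 - <<'E'
from h import *
go(639.5,-264,18)
s=snap('wrist'); e=manip.state()['ee_pos']; save(s,'w6.png')
W=cloud(s); P=W[(abs(W[...,2]-80)<3)&(np.hypot(W[...,0]-624,W[...,1]+136)<75)]
print(len(P),cv2.minAreaRect(P[:,:2].astype(np.float32)) if len(P)>5 else '')
E
```

```text
at [ 639.  -264.4   88.6] F [ 0.4 -0.1 -1. ] w 57.1 t 19.6667
shift m [ 0.0003 -0.0005  0.0706] turn deg [ 0.08 -0.2  -0.05]
8719 ((627.0039672851562, -158.95053100585938), (74.70818328857422, 29.09404754638672), 4.844332695007324)
```

View pics/w6.png

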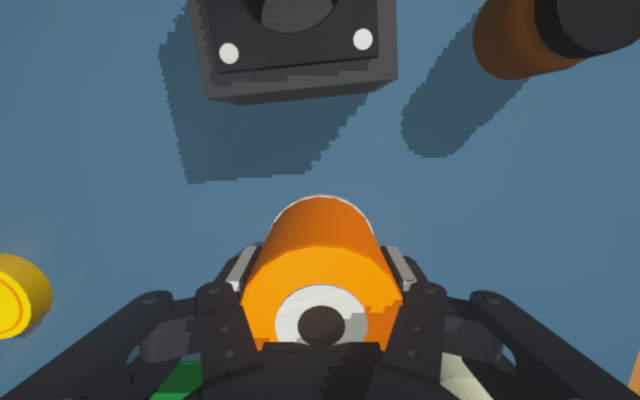

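Filter held upright with its fitting at (321,326). The barrel's near top edge runs (218,72)–(380,57).

```bash
python3 - <<'E'
from h import *
s=snap('wrist'); W=cloud(s)
print(W[20,220].round(1), W[326,321].round(1), W[326,295].round(1), 'hole',onz(s,321.5,326.5,141.5).round(1))
# barrel top front edge: topmost layer points only
m=(W[...,2]>78.5)&(W[...,2]<83)&(np.hypot(W[...,0]-624,W[...,1]+136)<75); P=W[m]
r=cv2.minAreaRect(P[:,:2].astype(np.float32)); print(r, cv2.boxPoints(r))
R=W[(W[...,2]>10)&(W[...,2]<76)&(np.hypot(W[...,0]-624,W[...,1]+136)<75)]
r=cv2.minAreaRect(R[:,:2].astype(np.float32)); print(r, cv2.boxPoints(r))
for b in [(229,53),(363,39)]: print('bolt',onz(s,*b,82).round(1))
t=snap('top'); W=cloud(t)
for c in ((379,160),): 
    P=W[(W[...,2]>78)&(W[...,2]<90)&(np.hypot(W[...,0]-624,W[...,1]+136)<72)]; r=cv2.minAreaRect(P[:,:2].astype(np.float32)); print('top',len(P),r)
print('piston top',ring(t,(610,-7),35,38,55),'brg',ring(t,(596,122),40,27,45))
E
```

```text
[ 595.  -155.5   80.9] [ 638.7 -263.9  143.9] [ 630.  -264.4  143.2] hole [ 638.9 -265.9  141.5]
((626.9445190429688, -158.60894775390625), (74.76726531982422, 29.257667541503906), 5.265460014343262) [[ 588.37616 -147.47255]
 [ 591.0611  -176.60677]
 [ 665.5129  -169.74535]
 [ 662.82794 -140.61113]]
((626.5548095703125, -152.7553253173828), (94.7100830078125, 60.66132354736328), 5.471176624298096) [[ 576.5236   -127.07791 ]
 [ 582.30743  -187.46288 ]
 [ 676.586    -178.43274 ]
 [ 670.8022   -118.047775]]
bolt [ 598.1 -168.8   82. ]
bolt [ 657.6 -163.2   82. ]
top 574 ((626.9669189453125, -136.07142639160156), (80.5058822631836, 74.59748077392578), 5.6640305519104)
piston top (289, array([609.2,  -6.9,  45.2]), (609.9, -7.0, 23.1)) brg (290, array([595.7, 122. ,  33.2]), (595.7, 122.4, 23.5))
```

In the wrist frame the barrel is at (624.8,-136.1), 260.3 mm from the mat. That makes the half-way point (610.1,-6.8), with the piston at (610.9,-6.2), and the filter target (639.5,-265.3).

>>> apply_moves:
  motion:
    - [0.0005, 0.0005, 0.015, 0, -0.2, 0, 1]
    - [0.0005, 0.0005, 0.035, 0, -0.2, 0, 1]
    - [0.0005, 0.0005, 0.053, 0, -0.2, 0, 1]
    - [0.0005, 0.0005, 0.063, 0, -0.2, 0, 1]
    - [0.0005, 0.0005, 0.067, 0, -0.2, 0, 1]
    - [0.0005, 0.0005, 0.069, 0, -0.2, 0, 1]
    - [0.0005, 0.0005, 0.0695, 0, -0.2, 0, 1]
    - [0.0005, 0.0005, 0.0695, 0, -0.2, 0, 1]

```text
clock: 20.48
ee_pos: [639.8, -265.8, 20.9]
ee_rot: [3.139, -0.003, 0.003]
force: [-0.0, 0.1, -0.7]
width: 56.6
```

```bash
python3 - <<'E'
from h import *
go(639.5,-265.3,17)
s=snap('wrist'); W=cloud(s); print(W[326,295].round(1),W[326,321].round(1), onz(s,321.5,326.5,71.5).round(1))
E
```

```text
at [ 639.8 -265.8   20.9] F [-0.   0.1 -0.7] w 56.6 t 20.4833
shift m [-0.0003 -0.0005  0.0039] turn deg [ 0.15 -0.12 -0.1 ]
[ 631.3 -265.6   75.3] [ 640.  -264.7   76.5] [ 640.2 -268.6   71.5]
```

>>> apply_moves:
  motion:
    - [-0.0003, 0, 0.0015, 0, 0, 0, 1]
    - [-0.0003, 0, 0.003, 0, 0, 0, 1]
    - [-0.0003, 0, 0.004, 0, 0, 0, 1]
    - [-0.0003, 0, 0.0045, 0, 0, 0, 1]
    - [-0.0003, 0, 0.005, 0, 0, 0, 1]
    - [-0.0003, 0, 0.005, 0, 0, 0, 1]

```text
clock: 21.03
ee_pos: [640.0, -266.0, 17.1]
ee_rot: [3.138, -0.003, 0.005]
force: [-0.7, 1.1, 2.2]
width: 57.0
```

```bash
python3 - <<'E'
from h import *
go(639.5,-265.3,17)
s=snap('wrist'); W=cloud(s); print(W[326,295].round(1),W[326,321].round(1), onz(s,321.5,326.5,70.5).round(1))
E
```

```text
at [ 640.  -266.    17.1] F [-0.7  1.1  2.2] w 57.0 t 21.0333
shift m [-0.0005 -0.0007  0.0001] turn deg [ 0.19 -0.19 -0.1 ]
[ 631.4 -265.6   71.7] [ 640.1 -265.5   72. ] [ 640.3 -266.8   70.5]
```

Contact with the bench (force up from about -0.7 to 2 N). Release and check.

>>> apply_moves:
  motion:
    - [0, 0, 0, 0, 0, 0, 0]
    - [0, 0, 0, 0, 0, 0, -0.5]
    - [0, 0, 0, 0, 0, 0, -1]
    - [0, 0, 0, 0, 0, 0, -1]
    - [0, 0, 0, 0, 0, 0, -1]
    - [0, 0, -0.035, 0, 0, 0, -1]
    - [0, 0, -0.075, 0, 0, 0, -1]
    - [0, 0, -0.115, 0, 0, 0, -1]

```text
clock: 21.75
ee_pos: [638.3, -265.0, 131.4]
ee_rot: [3.14, -0.003, -0.0]
force: [1.0, -0.6, 0.8]
width: 85.3
```

>>> apply_moves:
  motion:
    - [0, 0, -0.005, 0, 0, 0, -1]
    - [0, 0, -0.005, 0, 0, 0, -1]

```text
clock: 21.92
ee_pos: [641.2, -266.4, 142.6]
ee_rot: [3.135, -0.003, 0.014]
force: [-0.6, -0.3, -0.3]
width: 85.0
```

```bash
python3 - <<'E'
from h import *
go(380.5,-332.5,130)
s=snap('wrist'); print(ring(s,(640,-265),45,62,80,(3,22)),ring(s,(640,-265),45,62,80))
s=snap('top'); print(ring(s,(640,-265),45,62,80,(3,22)))
E
```

```text
at [ 641.2 -266.4  142.6] F [-0.6 -0.3 -0.3] w 85.0 t 21.9167
shift m [-0.2607  0.0664  0.0107] turn deg [ 0.37 -0.52 -0.09]
(3192, array([ 640.1, -263.2,   70.2]), (640.4, -265.6, 28.7)) (4584, array([ 640.2, -263.9,   70.6]), (640.3, -265.7, 28.8))
(306, array([ 637.7, -263.4,   69.4]), (638.6, -265.7, 29.0))
```

The filter stands within 1 mm of its target. Next the cap.

>>> apply_moves:
  motion:
    - [-0.02, 0.005, 0, 0, 0, 0, -1]
    - [-0.055, 0.014, 0, 0, 0, 0, -1]
    - [-0.095, 0.024, 0, 0, 0, 0, -1]
    - [-0.135, 0.034, 0, 0, 0, 0, -1]
    - [-0.175, 0.044, 0.01, 0, 0, 0, -1]
    - [-0.215, 0.055, 0.01, 0, 0, 0, -1]
    - [-0.245, 0.063, 0.01, 0, 0, 0, -1]
    - [-0.261, 0.0664, 0.01, 0, -0.5, 0, -1]

```text
clock: 22.68
ee_pos: [372.6, -330.0, 123.3]
ee_rot: [-3.139, 0.008, 0.022]
force: [0.6, 0.1, -0.4]
width: 85.6
```

>>> apply_moves:
  motion:
    - [0, 0, 0, 0, 0, 0, -1]
    - [0, 0, 0, 0, 0, 0, -1]

```text
clock: 22.85
ee_pos: [371.5, -329.1, 121.3]
ee_rot: [-3.136, 0.01, 0.024]
force: [-0.3, -0.5, -0.5]
width: 85.2
```

```bash
python3 - <<'E'
from h import *
s=snap('wrist'); c=ring(s,(380.5,-332.5),45,14,32); print(c,ring(s,(380.5,-332.5),45,14,32,(20,35)))
go(c[2][0],c[2][1],-1)
E
```

```text
(4808, array([ 381.2, -331.3,   22.8]), (381.1, -332.9, 32.9)) (4565, array([ 381.3, -331.4,   22.8]), (381.2, -332.8, 32.8))
at [ 372.7 -329.3  121.9] F [0.8 0.6 0.2] w 85.3 t 22.9
shift m [0.0102 0.0041 0.1227] turn deg [-0.26  0.83 -0.28]
```

>>> apply_moves:
  motion:
    - [0.0102, 0.004, 0.03, -0.3, 0.8, -0.3, -1]
    - [0.0102, 0.004, 0.06, -0.3, 0.8, -0.3, -1]
    - [0.0102, 0.004, 0.07, -0.3, 0.8, -0.3, -1]
    - [0.0102, 0.004, 0.07, -0.3, 0.8, -0.3, -1]
    - [0.0102, 0.004, 0.07, -0.3, 0.8, -0.3, -1]

```text
clock: 23.32
ee_pos: [382.4, -332.1, 51.2]
ee_rot: [-3.141, -0.003, 0.003]
force: [0.1, 0.3, 0.3]
width: 85.4
```

```bash
python3 - <<'E'
from h import *
go(381.2,-332.9,-1)
E
```

```text
at [ 382.4 -332.1   51.2] F [0.1 0.3 0.3] w 85.4 t 23.3167
shift m [-0.0011  0.0008  0.0522] turn deg [-0.05  0.09  0.1 ]
```

>>> apply_moves:
  motion:
    - [-0.001, 0.001, 0.03, 0, 0, 0, -1]
    - [-0.001, 0.001, 0.048, 0, 0, 0, -1]
    - [-0.001, 0.001, 0.052, 0, 0, 0, -1]
    - [-0.001, 0.001, 0.052, 0, 0, 0, -1]
    - [-0.001, 0.001, 0.052, 0, 0, 0, 0.5]
    - [-0.001, 0.001, 0.052, 0, 0, 0, 1]
    - [-0.001, 0.001, 0.052, 0, 0, 0, 1]
    - [-0.001, 0.001, 0.052, 0, 0, 0, 1]
  force: 30

```text
clock: 23.98
ee_pos: [382.9, -334.8, 1.9]
ee_rot: [3.139, 0.003, 0.003]
force: [0.1, 0.4, 6.2]
width: 64.8
```

>>> apply_moves:
  motion:
    - [0, 0, 0, 0, 0, 0, 1]
    - [0, 0, 0, 0, 0, 0, 1]
    - [0, 0, 0, 0, 0, 0, 1]

```text
clock: 24.23
ee_pos: [382.9, -334.8, 2.0]
ee_rot: [3.139, 0.003, 0.003]
force: [-0.8, -0.2, -0.5]
width: 65.4
```

>>> apply_moves:
  motion:
    - [0, 0, -0.03, 0, 0, 0, 1]
    - [0, 0, -0.06, 0, 0, 0, 1]
    - [0, 0, -0.09, 0, 0, 0, 1]
    - [0, 0, -0.12, 0, 0, 0, 1]
    - [0, 0, -0.12, 0, 0, 0, 1]

```text
clock: 24.65
ee_pos: [385.3, -337.5, 128.8]
ee_rot: [3.13, 0.003, 0.015]
force: [1.1, -0.9, 0.4]
width: 64.9
```

```bash
python3 - <<'E'
from h import *
go(624.8,-136,122)
E
```

```text
at [ 385.3 -337.5  128.8] F [ 1.1 -0.9  0.4] w 64.9 t 24.65
shift m [ 0.2398 -0.2011  0.0068] turn deg [ 0.65 -0.53  0.1 ]
```

>>> apply_moves:
  motion:
    - [0.012, -0.01, 0, 0, 0, 0, 1]
    - [0.036, -0.03, 0, 0, 0, 0, 1]
    - [0.065, -0.055, 0, 0, 0, 0, 1]
    - [0.095, -0.08, 0, 0, 0, 0, 1]
    - [0.125, -0.105, 0, 0, 0, 0, 1]
    - [0.155, -0.13, 0, 0, 0, 0, 1]
    - [0.182, -0.153, 0, 0, 0, 0, 1]
    - [0.205, -0.172, 0, 0, 0, 0, 1]

```text
clock: 25.32
ee_pos: [591.1, -162.8, 127.4]
ee_rot: [3.131, 0.005, 0.013]
force: [0.4, -0.3, -0.3]
width: 64.5
```

>>> apply_moves:
  motion:
    - [0.016, -0.014, 0, 0, 0, 0, 1]
    - [0.028, -0.024, 0, 0, 0, 0, 1]
    - [0.034, -0.029, 0, 0.6, -0.5, 0, 1]
    - [0.034, -0.029, 0, 0.6, -0.5, 0, 1]
    - [0.034, -0.029, 0, 0.6, -0.5, 0, 1]

```text
clock: 25.73
ee_pos: [624.6, -133.4, 126.0]
ee_rot: [-3.141, -0.006, 0.004]
force: [-0.1, -0.3, 0.2]
width: 65.0
```

```bash
python3 - <<'E'
from h import *
go(624.8,-136.1,83)
s=snap('wrist'); save(s,'w7.png')
e=manip.state()['ee_pos']; print(ring(s,e,45,e[2]+12,e[2]+30,(18,38)))
E
```

```text
at [ 624.6 -133.4  126. ] F [-0.1 -0.3  0.2] w 65.0 t 25.7333
shift m [0.0003 0.0027 0.043 ] turn deg [-0.02  0.16  0.22]
(15697, array([ 624.6, -128.6,  146.8]), (624.6, -133.6, 34.7))
```

View pics/w7.png

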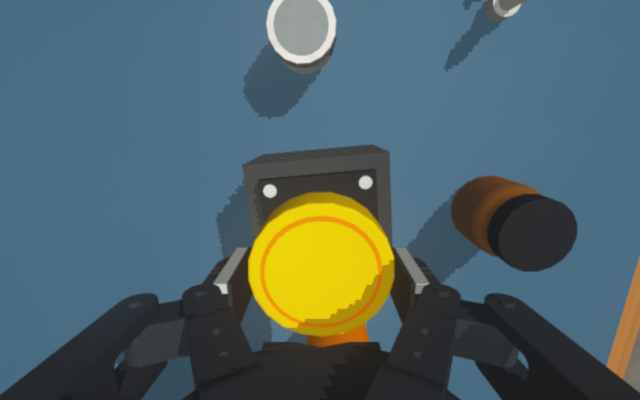

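The cap is held level, its disc centred at (321,268) over the barrel top, whose bolts are at (270,191) and (366,182).

>>> apply_moves:
  motion:
    - [0, 0.001, 0.008, 0, 0, 0, 1]
    - [0, 0.002, 0.02, 0, 0, 0, 1]
    - [0, 0.0025, 0.03, 0, 0, 0, 1]
    - [0, 0.0025, 0.036, 0, 0, 0, 1]
    - [0, 0.0025, 0.038, 0, 0, 0, 1]
    - [0, 0.0025, 0.038, 0, 0, 0, 1]

```text
clock: 26.28
ee_pos: [622.9, -136.2, 86.6]
ee_rot: [-3.14, -0.004, 0.008]
force: [-0.5, -0.3, -0.3]
width: 64.8
```

```bash
python3 - <<'E'
from h import *
go(624.8,-136.1,82)
s=snap('wrist'); W=cloud(s); e=manip.state()['ee_pos']; h=cv2.cvtColor(s['color'],cv2.COLOR_RGB2HSV)
y=(h[...,1]>110)&(h[...,0]>12)&(h[...,0]<38)&(np.hypot(W[...,0]-e[0],W[...,1]-e[1])<45)
z=np.nanpercentile(W[y][:,2],70); P=W[y&(abs(W[...,2]-z)<1.3)]
print(z,len(P),P.min(0),P.max(0),cv2.minEnclosingCircle(P[:,:2].astype(np.float32)))
E
```

```text
at [ 622.9 -136.2   86.6] F [-0.5 -0.3 -0.3] w 64.8 t 26.2833
shift m [ 0.0019 -0.0001  0.0046] turn deg [-0.07  0.31  0.15]
107.82453238905963 14147 [ 590.62299778 -167.14930246  106.52564411] [ 656.02170573 -102.02880983  109.12170556] ((623.483154296875, -134.9940643310547), 33.263736724853516)
```

>>> apply_moves:
  motion:
    - [0.0014, 0.0013, 0.001, 0, 0, 0, 1]
    - [0.0014, 0.0013, 0.0025, 0, 0, 0, 1]
    - [0.0014, 0.0013, 0.004, 0, 0, 0, 1]
    - [0.0014, 0.0013, 0.0045, 0, 0, 0, 1]
    - [0.0014, 0.0013, 0.005, 0, 0, 0, 1]
    - [0.0014, 0.0013, 0.005, 0, 0, 0, 1]

```text
clock: 26.83
ee_pos: [625.0, -137.5, 82.6]
ee_rot: [-3.141, -0.004, 0.006]
force: [0.7, 0.4, -1.4]
width: 64.9
```

```bash
cat > cap.py <<'E'
from h import *
go(624.8,-136.1,82)
s=snap('wrist'); W=cloud(s); e=manip.state()['ee_pos']; h=cv2.cvtColor(s['color'],cv2.COLOR_RGB2HSV)
y=(h[...,1]>110)&(h[...,0]>12)&(h[...,0]<38)&(np.hypot(W[...,0]-624,W[...,1]+136)<45)
z=np.nanpercentile(W[y][:,2],70); P=W[y&(abs(W[...,2]-z)<1.3)]
print(z,len(P),P.min(0),P.max(0),cv2.minEnclosingCircle(P[:,:2].astype(np.float32)))
E
python3 cap.py
```

```text
at [ 625.  -137.5   82.6] F [ 0.7  0.4 -1.4] w 64.9 t 26.8333
shift m [-0.0002 -0.0014  0.0006] turn deg [-0.04  0.22  0.16]
103.80844376177792 14241 [ 592.69973395 -168.48020183  102.50874083] [ 657.88376151 -103.3700371   105.10738829] ((625.8670043945312, -136.0692138671875), 33.332149505615234)
```

>>> apply_moves:
  motion:
    - [-0.0005, 0, 0.0007, 0, 0, 0, 1]
    - [-0.0005, 0, 0.0015, 0, 0, 0, 1]
    - [-0.0005, 0, 0.0015, 0, 0, 0, 1]

```text
clock: 27.13
ee_pos: [624.7, -137.5, 82.1]
ee_rot: [-3.141, -0.005, 0.005]
force: [-1.3, 0.7, 2.6]
width: 64.5
```

>>> apply_moves:
  motion:
    - [0, 0, 0, 0, 0, 0, -0.4]
    - [0, 0, 0, 0, 0, 0, -1]
    - [0, 0, 0, 0, 0, 0, -1]
    - [0, 0, 0, 0, 0, 0, -1]
    - [0, 0, 0, 0, 0, 0, -1]
    - [0, 0, -0.03, 0, 0, 0, -1]
    - [0, 0, -0.07, 0, 0, 0, -1]
    - [0, 0, -0.11, 0, 0, 0, -1]

```text
clock: 27.8
ee_pos: [623.5, -137.1, 191.0]
ee_rot: [-3.14, -0.005, 0.012]
force: [0.8, -1.0, 1.8]
width: 85.0
```

```bash
python3 cap.py; python3 -c "
from h import *
go(400,-60,250)"
```

```text
at [ 623.5 -137.1  191. ] F [ 0.8 -1.   1.8] w 85.0 t 27.8
shift m [ 0.0021 -0.0008  0.1089] turn deg [-0.11  0.44  0.17]
103.21091753667052 4632 [ 592.64058249 -167.78562854  101.91111442] [ 657.16039454 -104.19282665  104.50967243] ((624.9599609375, -135.91815185546875), 32.46144104003906)
at [ 628.  -138.6  203.1] F [ 1.9 -1.5  6.9] w 85.3 t 27.85
shift m [-0.2273 -0.0791 -0.0494] turn deg [ 0.22 -0.56  0.17]
```

The cap is centred within 0.5 mm. I'll retreat for a final check.

>>> apply_moves:
  motion:
    - [-0.02, -0.005, -0.02, 0, 0, 0, -1]
    - [-0.05, -0.015, -0.035, 0, 0, 0, -1]
    - [-0.085, -0.027, -0.04, 0, 0, 0, -1]
    - [-0.12, -0.04, -0.04, 0, 0, 0, -1]
    - [-0.155, -0.053, -0.04, 0, 0, 0, -1]
    - [-0.19, -0.066, -0.04, 0, 0, 0, -1]
    - [-0.215, -0.075, -0.04, 0, 0, 0, -1]
    - [-0.225, -0.079, -0.04, 0, 0, 0, -1]

```text
clock: 28.52
ee_pos: [399.4, -58.9, 241.1]
ee_rot: [3.138, 0.005, 0.015]
force: [0.7, -1.0, 0.1]
width: 85.4
```

>>> apply_moves:
  motion:
    - [-0.03, 0, 0, 0, 0, 0, -1]
    - [-0.06, 0, 0, 0, 0, 0, -1]
    - [-0.06, 0, 0, 0, 0, 0, -1]
    - [-0.06, 0, 0, 0, 0, 0, -1]

```text
clock: 28.85
ee_pos: [339.1, -59.2, 240.9]
ee_rot: [3.137, 0.004, 0.019]
force: [1.0, 0.1, 0.4]
width: 85.3
```

```bash
python3 - <<'E'
from h import *
go(300,-60,250)
s=snap('top'); save(s,'end.png',(200,90,500,290),2.6)
print('brg',ring(s,(595,122),40,27,45)); print('gear',ring(s,(595,122),45,12,24)); print('mat',ring(s,(595,121),55,-6,12,(172,8),130))
print('piston',ring(s,(610,-7),40,38,55)); print('cap',ring(s,(624,-136),45,94,112,(15,38))); print('filt',ring(s,(639,-265),45,60,80,(3,22))); print('spare',ring(s,(416,209),30,8,25))
E
```

```text
at [339.1 -59.2 240.9] F [1.  0.1 0.4] w 85.3 t 28.85
shift m [-0.039   0.0008 -0.0096] turn deg [ 0.27 -0.71  0.15]
brg (290, array([595.8, 122. ,  33.1]), (596.2, 121.9, 23.5))
gear (153, array([589. , 117.9,  18.5]), (595.0, 121.8, 30.4))
mat (598, array([592.5, 120.3,   3. ]), (594.9, 121.3, 47.0))
piston (289, array([609.2,  -6.9,  45.1]), (609.9, -7.3, 23.3))
cap (628, array([ 623.2, -136. ,  102.1]), (623.8, -136.5, 32.8))
filt (313, array([ 637.4, -263.6,   69.5]), (638.7, -265.6, 28.9))
spare (293, array([416.2, 209.5,  14. ]), (416.1, 209.8, 23.5))
```

View pics/end.png

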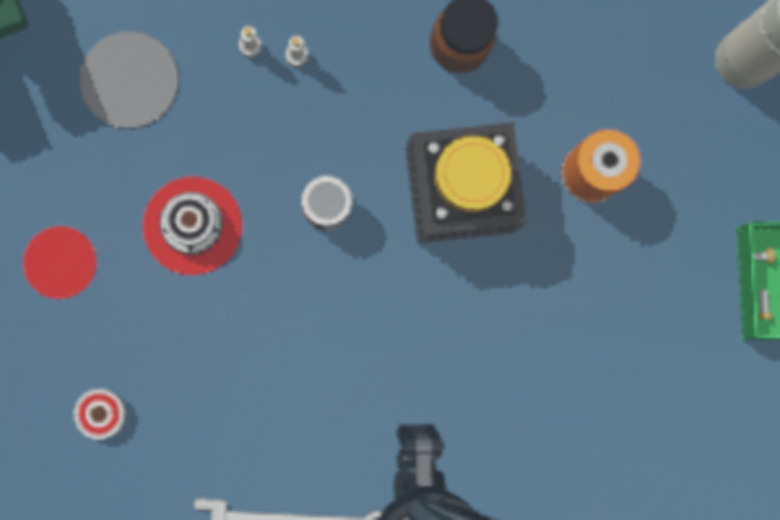

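The last picture shows the stack on the mat (190,220), piston (327,201), cap on the barrel (474,173), filter (608,160) and the spare unmoved (99,413). I'm handing in.

```bash
python3 -c "
from cell import manip
print(manip.sign_off())"
```

```text
the job is handed in; nothing more can be done
None
```

The row is laid out as asked and handed in at about 29 s on the robot's clock. I placed the parts in the order you listed: gear, bearing, piston, filter, cap.

My last checks used the wrist and top cameras, and the top camera was the final look. Measured offsets were:

| Part | Offset from target | Seen in |
|---|---|---|
| Gear on mat | within 1 mm of the mat's centre | both |
| Black-sealed bearing on gear | about 1 mm from the gear's centre | both |
| Piston | about 1 mm from the half-way point | both |
| Oil filter | about 1 mm from its spot 130 mm past the cylinder | both |
| Yellow cap on bore | under 0.5 mm off centre | wrist |

- **Spare bearing:** The red-sealed bearing did not move; both top-camera readings put it at (416.2, 209.5) to within 0.1 mm.
- **Heights:** All measured heights matched fully seated parts.
- **Disagreement:** The two cameras differ by about 1–2 mm in absolute position, which is within their stated calibration. I placed the parts relative to the mat and cylinder as the wrist camera saw them, where their spacing measured 260.3 mm against the stated 260 mm.

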